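Load the phone housing and wedge the dovetail carriage home

ROBOT

A 6-joint arm with a two-finger parallel gripper is mounted at the origin on the work surface. World frame = base frame: x ahead of the robot, y to its left, z up, the work surface at z = 0. Lengths are in m, angles in rad, forces in N, time in s.
With the tool pointing down it reaches from about 0.3 to 0.75 m from the base axis. Payload 8.5 kg.
Tool frame: the origin (TCP) lies midway between the tips of the shut fingers; the grasp point (between the pads) lies 19 mm behind it; x points along the fingers, y is the direction in which the jaws open and shut, and the axes are right-handed (so a half turn about x gives the same grasp; the last joint's range is limited). The gripper opens to 85 mm and grips with 20 to 120 N. Pads are 22 mm wide; open, the fingers measure 114 mm over their backs; the gripper's body (76 mm by 85 mm) begins 54 mm behind the grasp point. The pads swing forward as they close: fully open they stand 13 mm farther back than shut.
Start: joints at [-1.397, 0.381, 1.297, -0, 1.464, -0.215], TCP at [0.208, -0.509, 0.231] pointing down, gripper open.
Joint ranges: [-3.11, 3.11], [-0.89, 2.33], [0.22, 2.48], [-1.42, 4.56], [0.17, 2.85], [-2.88, 2.88]. Speed limits (rad/s): [2.39, 2.39, 3.14, 3.14, 3.14, 3.14].

INTERFACE

Orientations are given as a unit quaternion [x, y, z, w].
In Python, from bench import manip, grab_frame, camera_params gives the robot as it stands. The module is installed in compiled form; this text tells all that it offers.
- The arm moves only by the shell command python3 -m jog 'ROWS'. ROWS is JSON, a list that holds one entry, the list of rows, each a list of 5 numbers: the finger opening in cm, from 0 to 8.54, then the shift along the tool's x, y, z in cm, then the turn about the tool's x in degrees. A call has 1 to 12 rows; each row is the pose to reach, as a shift and turn from the pose commanded when the call began, along the tool's axes at that moment; what a row does not reach only later rows make up. A row lasts 1/8 s, in which the tool goes at most 62.5 mm and 10.7 degrees, less where a joint would pass 70% of its speed; a pose out of reach is approached as far as the arm can. A call with a gripper value outside its range is refused whole. The fingers move at their own pace and stop on an object; the grip force is fixed at half the most. Time passes only in rows, so rows that repeat a pose let the fingers close. It gives the time, the measured TCP pose, the force and the opening at its end, in the units of the state.
- manip.get_state(): the state, without advancing time (a new reading comes with each control period).
- grab_frame(name): name is "scene" or "top"; returns the picture (400x640x3 uint8, blue, green, red); there is no depth.
- camera_params(name): a dict with "mtx" (3x3 intrinsics, pixels), "k1" (the pictures are not rectified: a ray, as slopes to the right and down, at radius r is drawn at 1 + k1 r^2 times it, then the intrinsics apply), "R" (3x3) and "t" (3): a world point X has camera coordinates R X + t. Camera axes: x right, y down, z forward; pixel columns grow to the right and rows downward; lengths in m; the calibration is good to about 2 mm. A picture is of the moment at which its call begins. camera_params takes no time and is no camera call.
- manip.close_job(): hands the job in, once; it reports no verdict.
The state is a dict: "clock": time; "joint_pos": joint angles; "joint_vel": joint speeds; "joint_efforts": joint torques, N m; "ee_pos": TCP position; "eef_rot": TCP orientation; "wrist_force": force on the tool from outside, world axes, zero at the start; "moment": the same for the moment, N m; "finger_gap": finger opening in m.
Only numpy, scipy, OpenCV 4.12 (cv2) and the standard library are available. Lean on these libraries where they do the work, as an engineer would, in place of code of your own. Each camera call takes 0.05 s, during which the arm holds its last target.

TASK

Lay the phone housing flat, open side up, in the nest on top of the dovetailed carriage while the carriage is still at the wide end of its way; then push the loaded carriage along the tapered way until it wedges tight, and let go. Leave the tray, the tweezers and the magnifier where they are.

Things in the scene. Friction and masses are not known exactly. Their poses are not given: they have to be found in the camera images.
- way: Fixed steel way: base plate 152 x 280 x 10 mm, screwed down, with two 12 mm high undercut (dovetail) rails on it, converging by 6 degrees each side. Origin at the centre of the plate's underside; its y axis is the long axis and points from the wide mouth to the narrow end (the way to push), z up. Rail tops reach at most 26 mm above the bench.
- way_home (a point): Point on the plate's upper face, on the centre line of the way, 45 mm from the way's origin along its y axis: carriage stands here (within 3 mm along y) when it is wedged tight. Axes as way.
- carriage: Loose aluminium carriage, 0.5 kg, in the wide end of the way, 70 to 95 mm short of home. 150 mm long (y), 78 wide, 53 high; dovetailed foot tapering towards +y. Origin at the centre of the foot's underside; +y points to the narrow end. It slides at a few N. No stop: it wedges between the rails; a push building up to 15 to 20 N along +y seats it and it stays put when released; under 12 N it may stop short.
- nest (a point): Centre of the nest's floor on the carriage, 24 mm above the carriage's origin. The nest takes the housing with its long side along the carriage's y axis, either way round: 68 x 136 mm between four corner lugs (7 mm high, 24 mm long, at both sides of each end), a 7 mm high end lip at +y and the push plate at -y. The sides are open over the middle 90 mm, and the carriage is only 48 mm wide there, for the fingers.
- push_plate (a point): On the rear (-y) face of the upright plate at the carriage's tail, 40 mm above the carriage's origin; 75 mm behind the carriage's origin. The plate is 60 mm wide (x), 7 mm thick and its top is 53 mm above the carriage's origin (63 mm above the bench). Push here towards +y.
- housing_center (a point): Centre of the grey phone housing, an empty shell 62 (x) x 130 (y) x 12 (z) mm with 3 mm walls, open side up, 70 g, lying flat on the bench. Half-way up, 6 mm above its underside. Axes: x across, y along, z up.
- tray: Green plastic tray 110 x 150 x 30 mm, loose, a bystander. Origin at the centre of its underside.
- tweezers: Stainless tweezers, 140 mm long along y, 8 mm high, lying on the bench, a bystander. Origin on the bench under their middle.
- magnifier: Glass magnifier on an aluminium stand: round foot 110 mm wide, post 184 mm high, lens 100 mm across at 175 mm height, its centre 50 mm from the foot's centre along its own -x axis. A bystander. Origin at the centre of the foot's underside.
Things that resemble listed ones, but are neither listed nor needed, are in the scene too. What is shaped like the carriage but blue or yellow is not meant.

How it is judged:
By the outcome, as a careful person would: the job done as asked, in the order asked, and still so for the second after the job is handed in, with the robot touching nothing.
It also fails if it takes over 51 s, if anything falls off the work surface, if the arm or the gripper's body presses on something with over 40 N, if the wrist force passes 120 N, or if a joint passes its speed limit or range.

## Working session

There is one attempt and no reset: what is moved stays moved. The work goes in short steps, Python scripts to look and compute and a shell command to move; the robot and the scene stay as the last step left them, time stands still between calls to the robot, and variables do not carry over. Pictures are saved under pics/ and viewed, and the job is handed in when it is done.

```bash
ls; mkdir -p pics
python3 - <<'E'
from bench import manip, grab_frame, camera_params
import cv2
for n in("scene","top"):
    cv2.imwrite(f"pics/{n}0.png",grab_frame(n)); p=camera_params(n); print(n,p)
print(manip.get_state())
E
```

```text
pics
scene {'mtx': array([[449.63476793,   0.        , 322.43032726],
       [  0.        , 449.63476793, 200.39918541],
       [  0.        ,   0.        ,   1.        ]]), 'k1': -0.05502076339623845, 'R': array([[ 0.08046019,  0.99638982,  0.02708304],
       [ 0.59121245, -0.02583062, -0.80610211],
       [-0.80249236,  0.08087096, -0.5911564 ]]), 't': array([ 0.01073754, -0.26329068,  1.67172083])}
top {'mtx': array([[400.50488672,   0.        , 322.4717189 ],
       [  0.        , 400.50488672, 187.53650563],
       [  0.        ,   0.        ,   1.        ]]), 'k1': -0.029131786273786247, 'R': array([[-0.01746103, -0.99984171,  0.00341569],
       [-0.99375811,  0.01697812, -0.1102568 ],
       [ 0.11018136, -0.00531957, -0.99389726]]), 't': array([-0.05635066,  0.5407505 ,  1.28393317])}
{'clock': 0.1, 'joint_pos': array([-1.39733085e+00,  3.81149714e-01,  1.29818325e+00,  5.22334133e-06,
        1.46360291e+00, -2.15327297e-01]), 'joint_vel': array([-7.69160330e-04,  3.20458946e-05, -1.93598505e-03, -1.80677610e-03,
        2.40311671e-04, -1.75733225e-03]), 'joint_efforts': array([ 3.93777707e-03, -4.49226022e+01, -2.31654382e+01, -2.15653981e-04,
        3.65196465e-03,  4.96442482e-06]), 'ee_pos': array([ 0.20842716, -0.50868751,  0.23076277]), 'eef_rot': array([ 0.69379969,  0.13706941, -0.69377614,  0.13611989]), 'wrist_force': array([-0.77541347, -0.64705289,  0.27602535]), 'moment': array([-0.04746043, -0.00134582, -0.01482823]), 'finger_gap': 0.0850821293418844}
```

View pics/scene0.png

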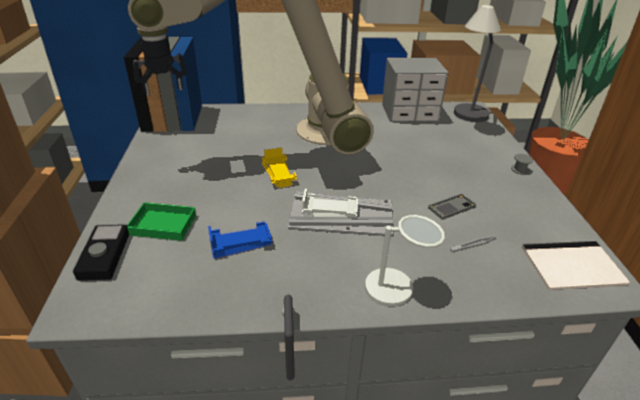

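View pics/top0.png

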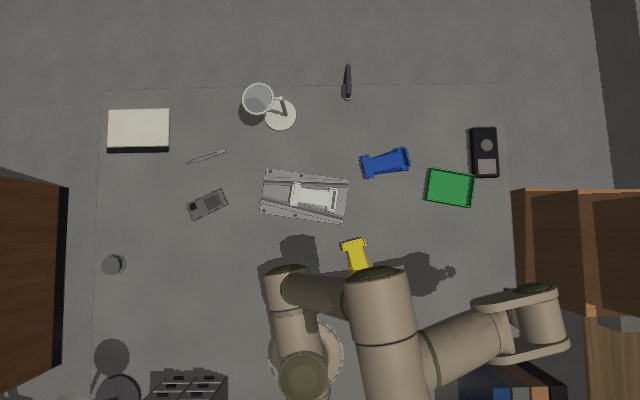

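Run:
```python
import cv2
a=cv2.imread("pics/top0.png"); b=cv2.imread("pics/scene0.png")
def c(im,x0,y0,x1,y1,s,n): cv2.imwrite(f"pics/{n}.png",cv2.resize(im[y0:y1,x0:x1],None,fx=s,fy=s,interpolation=cv2.INTER_CUBIC))
c(a,255,160,355,232,8,"topway")
c(a,180,180,240,225,12,"tophous")
c(b,285,180,400,240,6.9,"scway")
c(b,380,185,500,255,6.6,"schous")
```

```text
(no output)
```

View pics/topway.png

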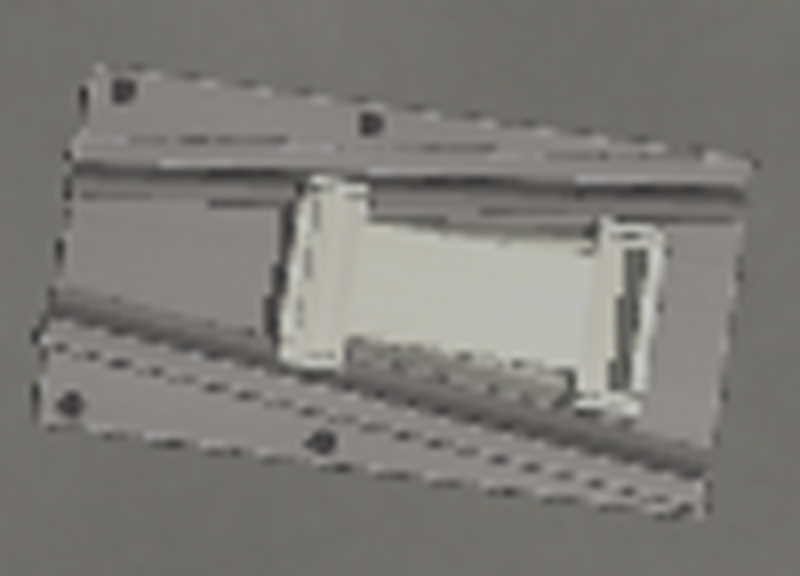

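View pics/tophous.png

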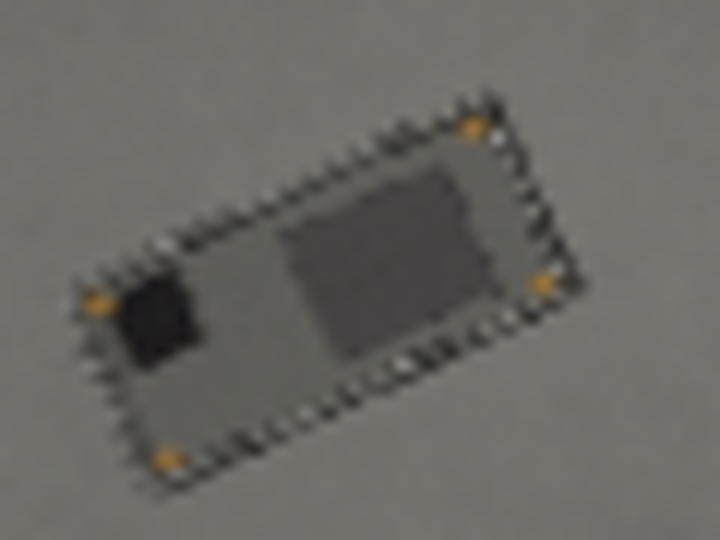

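View pics/scway.png

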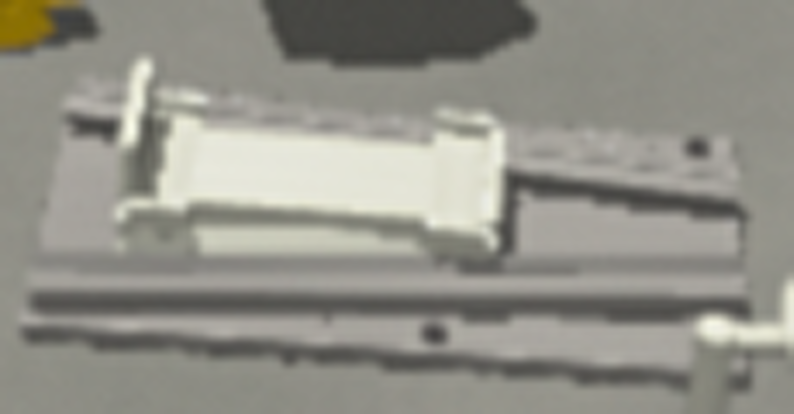

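View pics/schous.png

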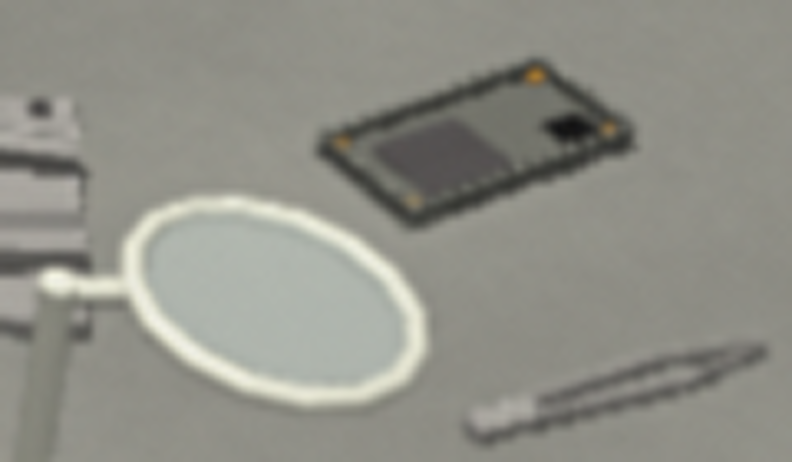

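```bash
cat > h.py <<'E'
import numpy as np, cv2
from bench import camera_params
CP={n:camera_params(n) for n in("scene","top")}
def px2w(cam,uv,z):
    p=CP[cam];d=np.array([p["k1"],0,0,0.])
    n=cv2.undistortPoints(np.array(uv,float).reshape(-1,1,2),p["mtx"],d).reshape(-1,2)
    r=np.c_[n,np.ones(len(n))]@p["R"]; c=-p["R"].T@p["t"]
    return c+r*((np.asarray(z)-c[2])/r[:,2])[:,None]
def w2px(cam,X):
    p=CP[cam];return cv2.projectPoints(np.array(X,float).reshape(-1,1,3),cv2.Rodrigues(p["R"])[0],p["t"],p["mtx"],np.array([p["k1"],0,0,0.]))[0].reshape(-1,2)
def crop(uv,x0,y0,s): return (np.array(uv)+.5)/s-.5+[x0,y0]
E
python3 - <<'E'
from h import *
np.set_printoptions(precision=4,suppress=True)
H=px2w("top",crop([(78,292),(495,95),(585,285),(165,495)],180,180,12),.012)
H2=px2w("scene",crop([(632,140),(415,225),(320,145),(540,62)],380,185,6.6),.012)
for h in(H,H2):
    d=h[1]-h[0]+h[2]-h[3]; print(h.mean(0),np.degrees(np.arctan2(d[0],-d[1])),[np.linalg.norm(h[i]-h[i-1]) for i in range(4)])
W=px2w("top",crop([(95,68),(755,163),(700,518),(38,425)],255,160,8),.01)
W2=px2w("scene",crop([(745,385),(22,338)],285,180,6.9),.01)
print(W);print(W2)
d=W[0]-W[1]+W[3]-W[2];print(W.mean(0),np.degrees(np.arctan2(-d[0],d[1])),[np.linalg.norm(W[i]-W[i-1]) for i in range(4)])
C=px2w("top",crop([(312,180),(280,360)],255,160,8),.041);print(C)
C=px2w("top",crop([(663,228),(638,412)],255,160,8),.063);print(C)
C=px2w("scene",crop([(145,60),(125,150)],285,180,6.9),.063);print(C)
C=px2w("scene",crop([(497,118),(495,235)],285,180,6.9),.041);print(C)
E
```

```text
[0.4939 0.3176 0.012 ] 25.26604908715244 [np.float64(0.06173428282127987), np.float64(0.1267010782966324), np.float64(0.059017998603535), np.float64(0.12834474598332193)]
[0.503  0.3224 0.012 ] 25.48627033715697 [np.float64(0.06359196467675234), np.float64(0.12684204455211884), np.float64(0.06221257038941774), np.float64(0.13147308699918556)]
[[ 0.6107  0.1207  0.01  ]
 [ 0.5659 -0.1546  0.01  ]
 [ 0.4188 -0.1283  0.01  ]
 [ 0.4618  0.1446  0.01  ]]
[[ 0.6197  0.1237  0.01  ]
 [ 0.5785 -0.1499  0.01  ]]
[ 0.5143 -0.0044  0.01  ] -9.099795378174857 [np.float64(0.15087937453560424), np.float64(0.27894567411824317), np.float64(0.14950213870101509), np.float64(0.2762732211558695)]
[[0.558  0.0282 0.041 ]
 [0.4848 0.0419 0.041 ]]
[[ 0.5335 -0.1133  0.063 ]
 [ 0.4602 -0.1018  0.063 ]]
[[ 0.47   -0.0974  0.063 ]
 [ 0.5306 -0.1082  0.063 ]]
[[0.4855 0.0452 0.041 ]
 [0.5624 0.0334 0.041 ]]
```

```bash
cat > ov.py <<'E'
from h import *
def box(c,yaw,x0,x1,y0,y1,zs):
    R=np.array([[np.cos(yaw),-np.sin(yaw)],[np.sin(yaw),np.cos(yaw)]])
    q=np.array([(x0,y0),(x1,y0),(x1,y1),(x0,y1)])@R.T+c
    return [np.c_[q,np.full(4,z)] for z in zs]
def draw(img,cam,polys,x0,y0,x1,y1,s,n):
    im=cv2.resize(img[y0:y1,x0:x1],None,fx=s,fy=s,interpolation=cv2.INTER_CUBIC)
    for P,col in polys:
        u=(w2px(cam,P)-[x0,y0]+.5)*s-.5
        cv2.polylines(im,[np.round(u*8).astype(np.int32)],True,col,1,cv2.LINE_AA,3)
    cv2.imwrite(f"pics/{n}.png",im)
E
python3 - <<'E'
from ov import *
b=cv2.imread("pics/scene0.png");a=cv2.imread("pics/top0.png")
H=box((.494,.3175),np.radians(25.3),-.031,.031,-.065,.065,(0,.012))
W=box((.5143,-.0044),np.radians(-9.1),-.076,.076,-.14,.14,(0,.01))
print(H)
pl=[(H[0],(0,0,255)),(H[1],(0,255,255)),(W[0],(0,0,255)),(W[1],(0,255,255))]
draw(b,"scene",pl,420,185,490,225,11,"o1")
draw(b,"scene",pl,280,180,410,245,6,"o2")
draw(a,"top",pl,180,180,240,225,12,"o3")
draw(a,"top",pl,255,160,355,232,8,"o4")
E
```

```text
[array([[0.4937517 , 0.24548654, 0.        ],
       [0.54980482, 0.27198273, 0.        ],
       [0.4942483 , 0.38951346, 0.        ],
       [0.43819518, 0.36301727, 0.        ]]), array([[0.4937517 , 0.24548654, 0.012     ],
       [0.54980482, 0.27198273, 0.012     ],
       [0.4942483 , 0.38951346, 0.012     ],
       [0.43819518, 0.36301727, 0.012     ]])]
```

View pics/o1.png

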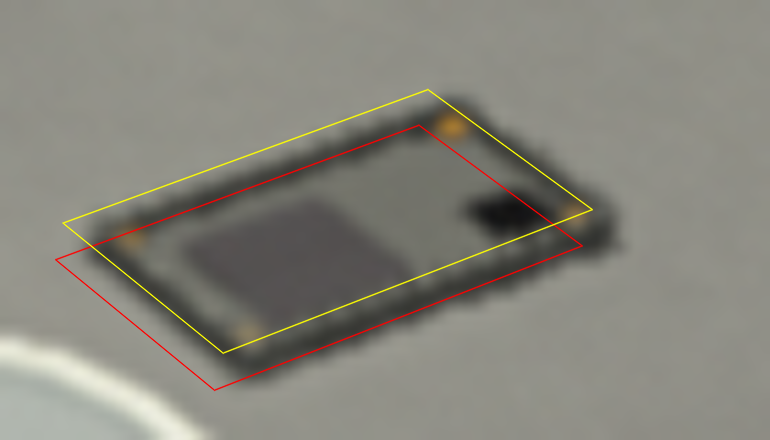

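View pics/o2.png

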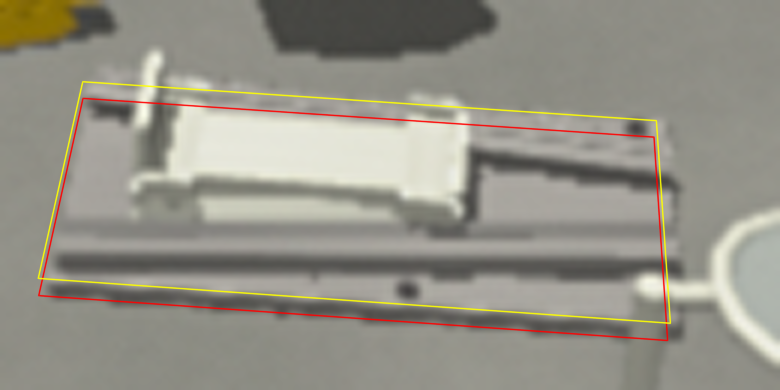

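View pics/o3.png

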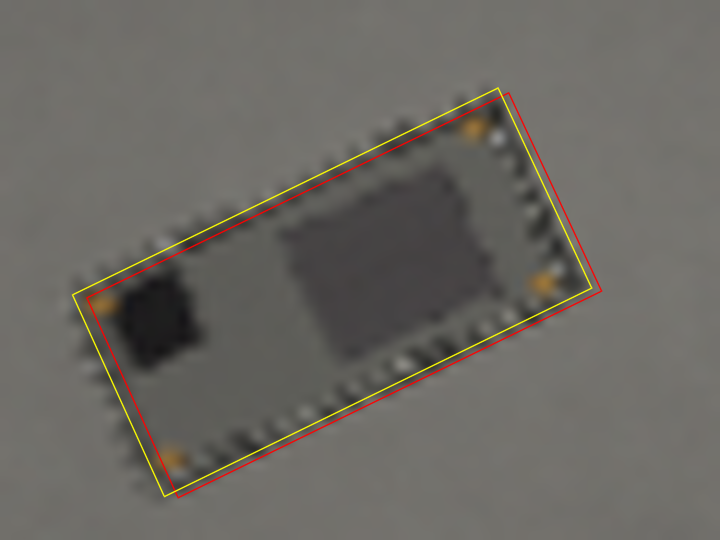

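View pics/o4.png

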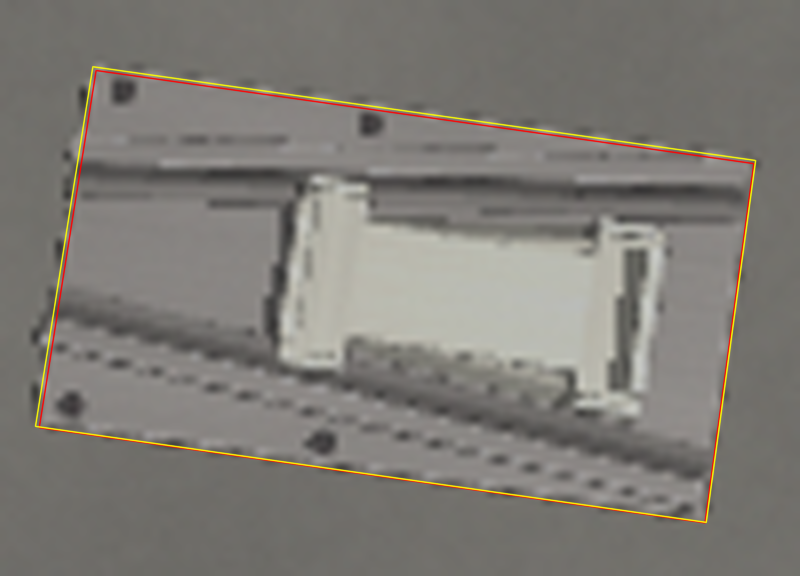

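```bash
cat > mv.py <<'E'
from h import *
from scipy.spatial.transform import Rotation as Ro
from bench import manip
def plan(x,y,z,yaw_deg,quiet=False):
    "target TCP, yaw of tool y axis (mod 180) -> shift in tool cm, turn deg"
    s=manip.get_state(); R=Ro.from_quat(s["eef_rot"]); M=R.as_matrix()
    d=M.T@(np.array([x,y,z])-s["ee_pos"])*100
    cur=np.degrees(np.arctan2(M[1,1],M[0,1]))
    dy=(yaw_deg-cur+90)%180-90   # world yaw change
    print("tool x",M[:,0].round(4),"yaw y",cur.round(2),"shift cm",d.round(2),"turn about tool x",(-dy).round(2),"j",s["joint_pos"].round(3))
E
python3 - <<'E'
from mv import *
plan(.497,.3195,.15,25.3)
E
```

```text
tool x [-2.0e-04  1.3e-03 -1.0e+00] yaw y -67.72 shift cm [  8.18 -65.69 -58.1 ] turn about tool x 86.98 j [-1.397  0.381  1.298  0.     1.464 -0.215]
```

```bash
python3 -m jog '[[[8.54,0.5,-5,-4.4,-9],[8.54,1,-9.5,-8.4,-18],[8.54,1.5,-14,-12.4,-27],[8.54,2,-18.5,-16.4,-36],[8.54,2.5,-23,-20.4,-45],[8.54,3,-27.5,-24.4,-54],[8.54,3.5,-32,-28.4,-63],[8.54,4,-36.5,-32.4,-72],[8.54,4.5,-41,-36.4,-81],[8.54,5,-45.5,-40.4,-90],[8.54,5.5,-50,-44.4,-93],[8.54,6,-54,-48,-93]]]'
python3 - <<'E'
from mv import *
plan(.497,.3195,.15,25.3)
E
```

```text
clock: 1.6
ee_pos: [0.4482, 0.175, 0.171]
eef_rot: [0.378, 0.598, -0.378, 0.598]
wrist_force: [0.6, -0.8, 1.0]
finger_gap: 0.085
tool x [-3.e-04 -1.e-04 -1.e+00] yaw y 25.36 shift cm [  2.09  10.6  -10.97] turn about tool x 0.06 j [ 0.126  0.319  1.583 -0.     1.239 -0.317]
```

```bash
python3 -m jog '[[[8.54,2.1,4,-4.2,0],[8.54,4.5,8,-8.2,0],[8.54,7,10.6,-11,0],[8.54,9,10.6,-11,0],[8.54,9,10.6,-11,0]]]'
python3 - <<'E'
from mv import *
from ov import *
from bench import grab_frame
s=manip.get_state();print(s["ee_pos"])
a=grab_frame("top");b=grab_frame("scene")
cv2.imwrite("pics/top1.png",a);cv2.imwrite("pics/scene1.png",b)
p=s["ee_pos"]
t=np.array([p+[-.004,0,0],p+[.004,0,0],p,p+[0,.004,0],p-[0,.004,0],p])
M=Ro.from_quat(s["eef_rot"]).as_matrix()
tip=np.array([p+M[:,0]*-.013+M[:,1]*.0425,p+M[:,0]*-.013-M[:,1]*.0425])
draw(b,"scene",[(t,(0,0,255)),(tip,(0,255,0))],390,140,510,230,6.6,"s1")
draw(a,"top",[(t,(0,0,255)),(tip,(0,255,0))],150,140,250,215,8,"t1")
E
```

```text
clock: 2.22
ee_pos: [0.4959, 0.3174, 0.0796]
eef_rot: [0.377, 0.598, -0.379, 0.597]
wrist_force: [-0.7, -0.5, 0.0]
finger_gap: 0.0855
[0.49586647 0.31736341 0.0796467 ]
```

View pics/s1.png

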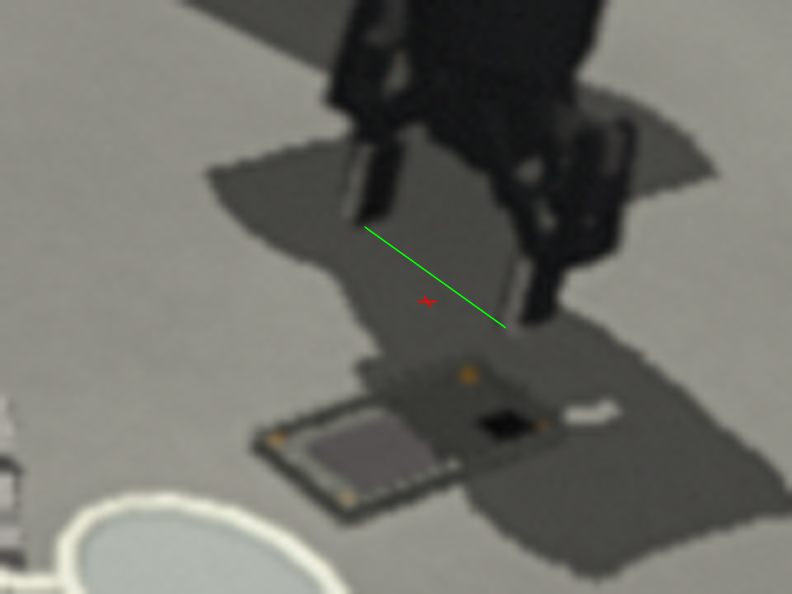

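View pics/t1.png

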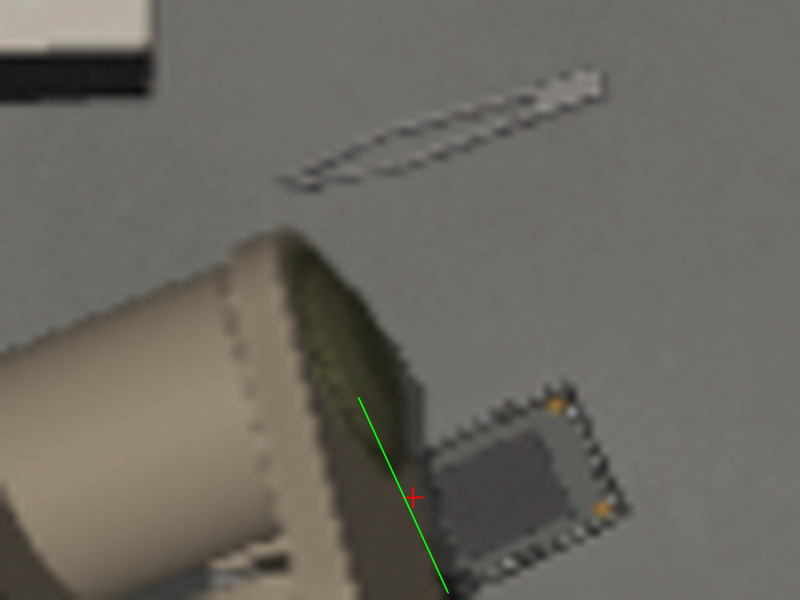

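Run:
```python
from mv import *
plan(.496,.320,-.001,25.3)
```

```text
tool x [ 4.e-04  1.e-04 -1.e+00] yaw y 25.26 shift cm [ 8.29  0.02 -0.29] turn about tool x -0.04 j [ 0.367  0.591  1.399 -0.     1.152 -0.073]
```

```bash
python3 -m jog '[[[8.54,4,0,-0.3,0],[8.54,7,0,-0.3,0],[8.54,8,0,-0.3,0],[8.54,8,0,-0.3,0]]]'
python3 - <<'E'
from mv import *
from bench import grab_frame
s=manip.get_state();print(s["ee_pos"],s["wrist_force"])
b=grab_frame("scene")
cv2.imwrite("pics/s2.png",cv2.resize(b[140:230,390:510],None,fx=6.6,fy=6.6,interpolation=cv2.INTER_CUBIC))
E
```

```text
clock: 2.82
ee_pos: [0.496, 0.32, 0.0021]
eef_rot: [0.379, 0.597, -0.378, 0.597]
wrist_force: [-0.6, 0.1, 0.3]
finger_gap: 0.0854
[0.49603932 0.3200471  0.00213425] [-0.56137163  0.05720567  0.27333095]
```

View pics/s2.png

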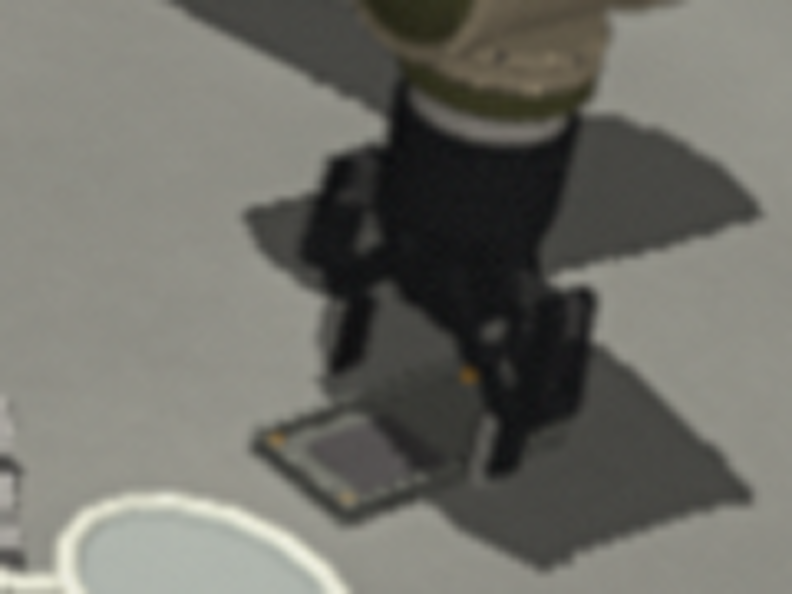

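```bash
python3 -m jog '[[[8.54,0.4,0,0,0],[7.5,0.5,0,0,0],[6.5,0.5,0,0,0],[5.5,0.5,0,0,0],[5.5,0.5,0,0,0],[5.5,0.5,0,0,0]]]'
python3 - <<'E'
from mv import *
from bench import grab_frame
s=manip.get_state();print(s["ee_pos"],s["wrist_force"])
b=grab_frame("scene")
cv2.imwrite("pics/s3.png",cv2.resize(b[140:230,390:510],None,fx=6.6,fy=6.6,interpolation=cv2.INTER_CUBIC))
E
```

```text
clock: 3.62
ee_pos: [0.4958, 0.3203, -0.003]
eef_rot: [0.379, 0.597, -0.378, 0.597]
wrist_force: [-0.3, -0.4, 4.4]
finger_gap: 0.0602
[ 0.49584598  0.32029798 -0.00297174] [-0.28710926 -0.39794617  4.43678661]
```

View pics/s3.png

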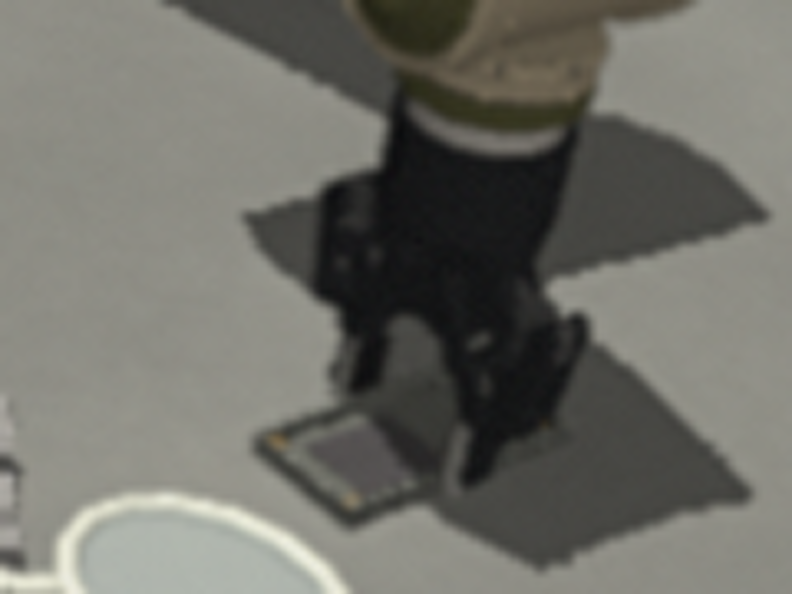

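```bash
python3 -m jog '[[[5.5,-3,0,0,0],[5.5,-7,0,0,0],[5.5,-10.5,0,0,0],[5.5,-10.5,0,0,0]]]'
python3 - <<'E'
from mv import *
print(px2w("top",[(258,98)],.175),px2w("top",[(281,114)],.0))
plan(.5105,-.034,.1,-9.4)
E
```

```text
clock: 4.18
ee_pos: [0.4966, 0.3206, 0.1038]
eef_rot: [0.38, 0.596, -0.377, 0.598]
wrist_force: [-2.0, -0.1, -1.6]
finger_gap: 0.0602
[[0.7967507  0.12349299 0.175     ]] [[0.79912555 0.07191892 0.        ]]
tool x [ 0.0048  0.0019 -1.    ] yaw y 25.28 shift cm [  0.32 -13.89  32.66] turn about tool x 34.68 j [ 0.373  0.565  1.374  0.     1.198 -0.068]
```

```bash
python3 -m jog '[[[5.5,0,-2,4.7,5],[5.5,0,-4,9.4,10],[5.5,0.2,-6,14.1,15],[5.5,0.2,-8,18.8,20],[5.5,0.3,-10,23.5,25],[5.5,0.3,-12,28.2,30],[5.5,0.4,-13.2,31,34.7],[5.5,0.4,-13.9,32.7,34.7],[5.5,0.4,-13.9,32.7,34.7],[5.5,0.4,-13.9,32.7,34.7]]]'
python3 - <<'E'
from mv import *
from bench import grab_frame
s=manip.get_state();print(s["ee_pos"],s["wrist_force"])
plan(.5105,-.034,.1,-9.4)
b=grab_frame("scene");a=grab_frame("top")
cv2.imwrite("pics/scene4.png",b);cv2.imwrite("pics/top4.png",a)
cv2.imwrite("pics/s4.png",cv2.resize(b[150:240,280:400],None,fx=6.6,fy=6.6,interpolation=cv2.INTER_CUBIC))
cv2.imwrite("pics/t4.png",cv2.resize(a[160:232,255:355],None,fx=8,fy=8,interpolation=cv2.INTER_CUBIC))
E
```

```text
clock: 5.42
ee_pos: [0.5093, -0.0338, 0.0971]
eef_rot: [-0.539, -0.458, 0.539, -0.457]
wrist_force: [-0.6, 0.4, -1.4]
finger_gap: 0.0603
[ 0.50928285 -0.03382194  0.09706693] [-0.60677976  0.352097   -1.38266431]
tool x [-7.e-04  4.e-04 -1.e+00] yaw y -9.32 shift cm [-0.29  0.12 -0.  ] turn about tool x 0.08 j [-0.299  0.457  1.609  0.     1.076 -0.136]
```

View pics/s4.png

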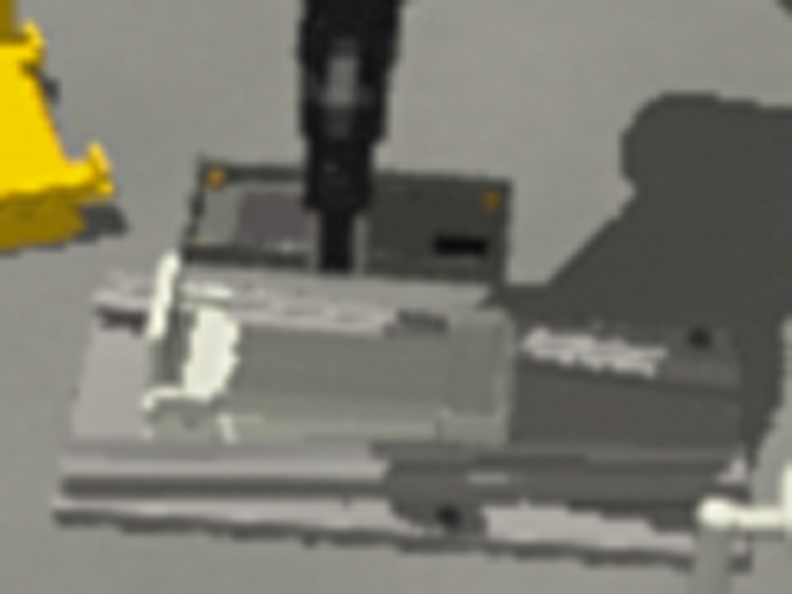

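View pics/t4.png

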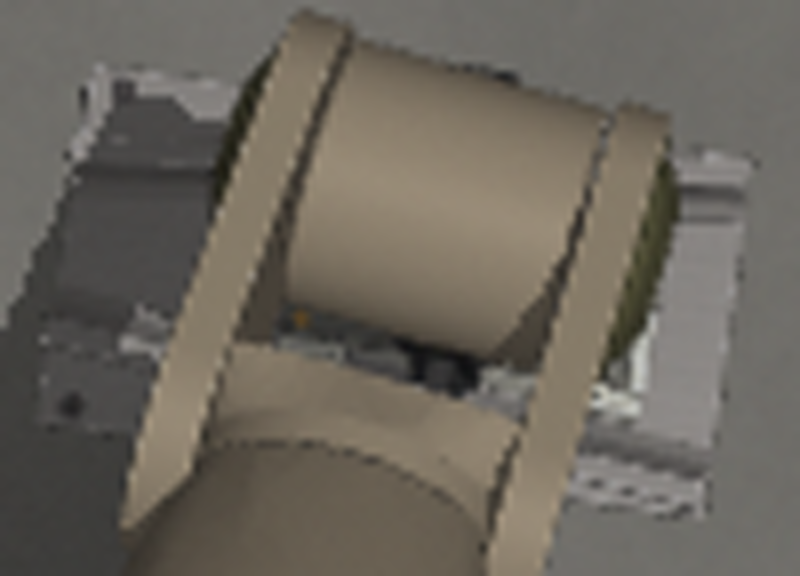

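```bash
cat > ov2.py <<'E'
from ov import *
def carr(cx,cy,yaw):
    y=np.radians(yaw);o=[]
    for b in [(-.030,.030,-.075,-.068,.063),(-.030,.030,-.075,-.068,.034)]:
        o.append((box((cx,cy),y,*b[:4],(b[4],))[0],(0,0,255)))
    for b in [(-.039,.039,.068,.075,.041),(-.039,.039,.068,.075,.034),(-.024,.024,-.045,.045,.034),(-.034,.034,-.068,.068,.034),(-.039,-.034,.045,.069,.041),(.034,.039,.045,.069,.041),(-.039,-.034,-.069,-.045,.041),(.034,.039,-.069,-.045,.041)]:
        o.append((box((cx,cy),y,*b[:4],(b[4],))[0],(0,255,0)))
    return o
def hous(cx,cy,yaw,zb):
    y=np.radians(yaw)
    B=box((cx,cy),y,-.031,.031,-.065,.065,(zb,zb+.012))+box((cx,cy),y,-.028,.028,-.062,.062,(zb+.012,))
    return [(B[0],(255,0,0)),(B[1],(0,255,255)),(B[2],(0,200,255))]
def way(cx,cy,yaw):
    W=box((cx,cy),np.radians(yaw),-.076,.076,-.14,.14,(0,.01));return [(W[0],(255,0,255)),(W[1],(255,0,255))]
E
python3 - <<'E'
from ov2 import *
b=cv2.imread("pics/scene4.png");b0=cv2.imread("pics/scene0.png");a0=cv2.imread("pics/top0.png")
draw(b,"scene",hous(.5093,-.0338,-9.3,.100),295,165,375,205,10,"p1")
draw(b0,"scene",carr(.512,-.032,-9.4)+way(.5143,-.0044,-9.1),290,180,370,225,10,"p2")
draw(a0,"top",carr(.509,-.036,-9.4),280,170,350,220,11,"p3")
E
```

```text
(no output)
```

View pics/p1.png

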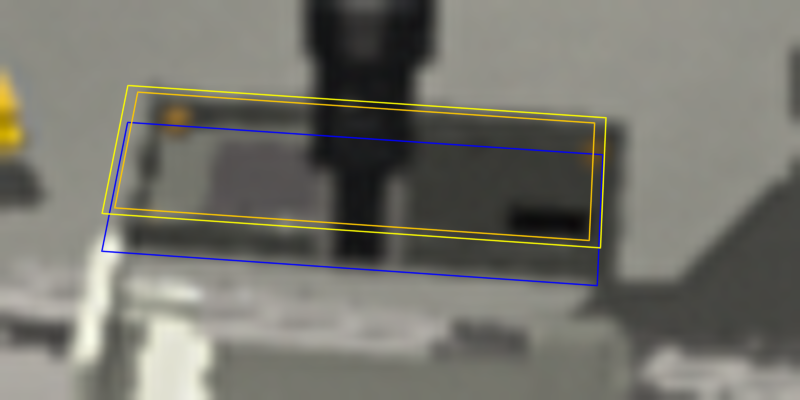

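View pics/p2.png

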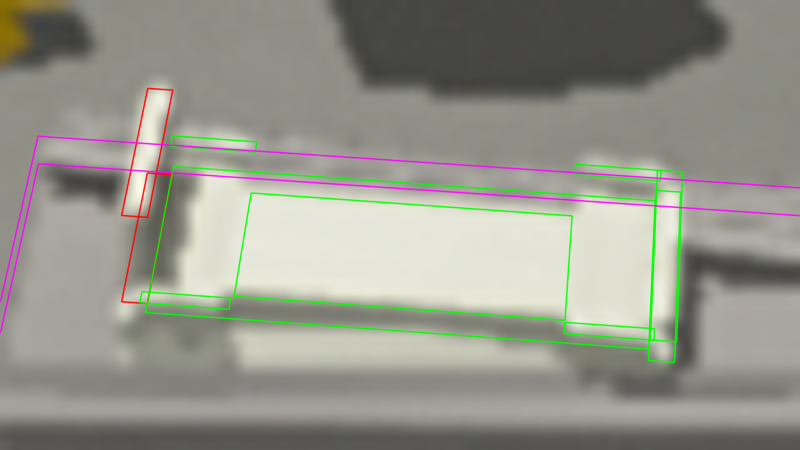

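View pics/p3.png

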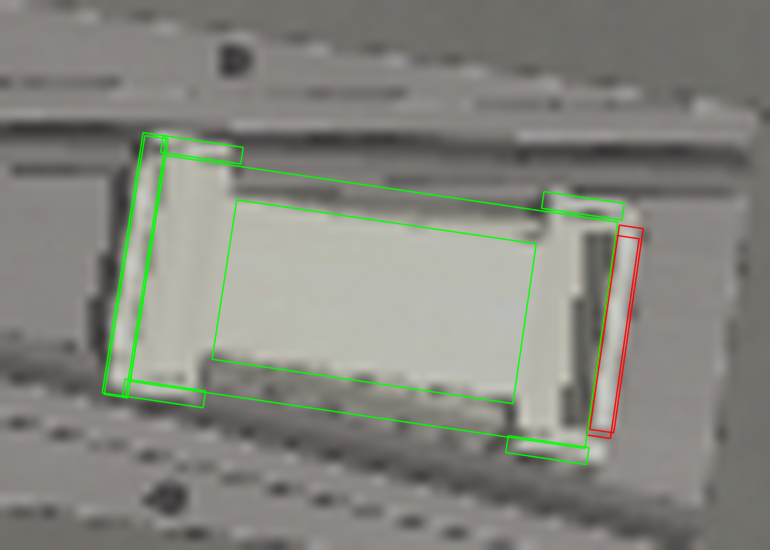

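Run:
```python
from mv import *
plan(.5105,-.0368,.048,-9.3)
```

```text
tool x [-2.e-04  2.e-04 -1.e+00] yaw y -9.31 shift cm [4.93 0.16 0.28] turn about tool x -0.01 j [-0.299  0.457  1.609  0.     1.076 -0.136]
```

```bash
python3 -m jog '[[[5.5,0,0.15,0.3,0],[5.5,2.5,0.15,0.3,0],[5.5,4.5,0.15,0.3,0],[5.5,4.9,0.15,0.3,0],[5.5,4.9,0.15,0.3,0]]]'
python3 - <<'E'
from mv import *
from ov2 import *
from bench import grab_frame
s=manip.get_state();print(s["ee_pos"],s["wrist_force"])
b=grab_frame("scene");cv2.imwrite("pics/scene5.png",b)
x,y,z=s["ee_pos"]
draw(b,"scene",[],290,170,370,225,10,"q0")
draw(b,"scene",hous(x+.0015,y+.005,-9.3,z+.003)+carr(.512,-.032,-9.4),290,170,370,225,10,"q1")
E
```

```text
clock: 6.15
ee_pos: [0.5107, -0.038, 0.0487]
eef_rot: [0.539, 0.457, -0.539, 0.457]
wrist_force: [-0.6, 0.1, -0.4]
finger_gap: 0.0605
[ 0.51073526 -0.03802494  0.048664  ] [-0.60150949  0.08527101 -0.40052692]
```

View pics/q0.png

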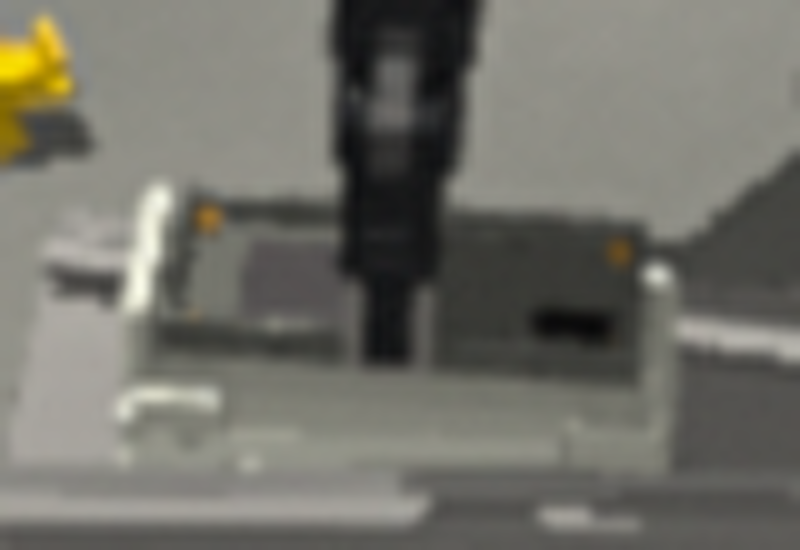

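View pics/q1.png

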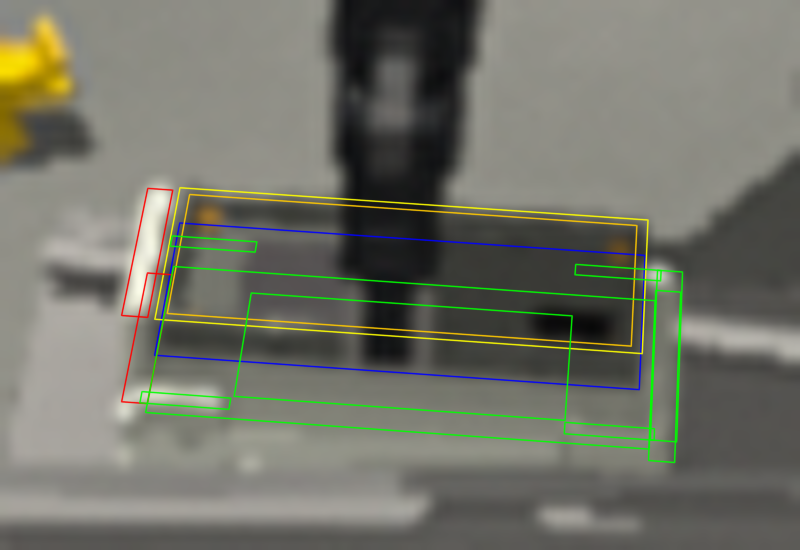

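```bash
python3 -m jog '[[[5.5,0.6,0,0,0],[5.5,1.2,0,0,0],[5.5,1.4,0,0,0],[5.5,1.4,0,0,0]]]'
python3 - <<'E'
from mv import *
from ov2 import *
from bench import grab_frame
s=manip.get_state();print(s["ee_pos"],s["wrist_force"],s["moment"])
b=grab_frame("scene");cv2.imwrite("pics/scene6.png",b)
x,y,z=s["ee_pos"]
draw(b,"scene",[],290,170,370,225,10,"r0")
E
```

```text
clock: 6.7
ee_pos: [0.5104, -0.0381, 0.0342]
eef_rot: [-0.539, -0.457, 0.539, -0.457]
wrist_force: [1.1, -0.2, -0.8]
finger_gap: 0.0601
[ 0.51043343 -0.03807256  0.03416758] [ 1.10912967 -0.18661357 -0.83993787] [0.02299867 0.05668014 0.00045735]
```

View pics/r0.png

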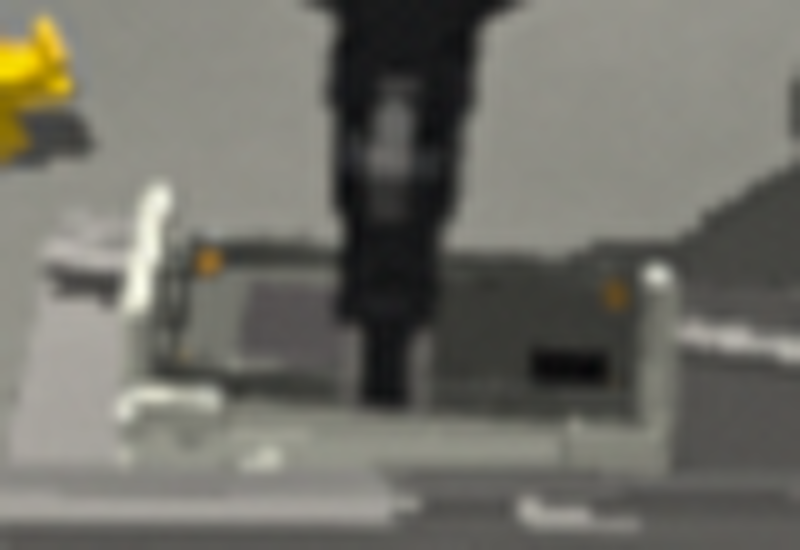

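```bash
python3 -m jog '[[[5.5,0.15,0,0,0],[5.5,0.3,0,0,0],[5.5,0.3,0,0,0]]]'
python3 - <<'E'
from mv import *
s=manip.get_state();print(s["ee_pos"],s["wrist_force"],s["moment"])
E
```

```text
clock: 7.12
ee_pos: [0.5104, -0.0381, 0.0312]
eef_rot: [-0.539, -0.457, 0.539, -0.457]
wrist_force: [0.4, 0.4, -0.2]
finger_gap: 0.0602
[ 0.51043287 -0.03807232  0.03124246] [ 0.43884209  0.38610842 -0.21241508] [ 0.03366468 -0.00973413 -0.06893142]
```

Not touching yet; creep on in small steps.

```bash
python3 -m jog '[[[5.5,0.1,0,0,0],[5.5,0.1,0,0,0]]]';python3 -m jog '[[[5.5,0.1,0,0,0],[5.5,0.1,0,0,0]]]'
```

```text
clock: 7.38
ee_pos: [0.5105, -0.0381, 0.031]
eef_rot: [0.539, 0.457, -0.539, 0.457]
wrist_force: [-1.8, 0.3, 7.2]
finger_gap: 0.0604
clock: 7.62
ee_pos: [0.5106, -0.0381, 0.0309]
eef_rot: [0.54, 0.457, -0.539, 0.458]
wrist_force: [-4.8, 0.7, 17.6]
finger_gap: 0.0603
```

```bash
python3 -m jog '[[[5.5,-0.15,0,0,0],[5.5,-0.15,0,0,0],[8.54,-0.15,0,0,0],[8.54,-0.15,0,0,0],[8.54,-0.15,0,0,0],[8.54,-0.15,0,0,0]]]';python3 -m jog '[[[8.54,-3,0,0,0],[8.54,-7,0,0,0],[8.54,-10,0,0,0],[8.54,-10,0,0,0]]]'
python3 - <<'E'
from mv import *
from ov2 import *
from bench import grab_frame
b=grab_frame("scene");cv2.imwrite("pics/scene7.png",b)
draw(b,"scene",[],290,170,370,225,10,"u0")
E
```

```text
clock: 8.38
ee_pos: [0.5105, -0.0381, 0.0308]
eef_rot: [-0.539, -0.457, 0.539, -0.457]
wrist_force: [-0.2, -0.9, -0.1]
finger_gap: 0.0853
clock: 8.88
ee_pos: [0.5114, -0.0383, 0.1327]
eef_rot: [0.54, 0.456, -0.539, 0.459]
wrist_force: [0.2, 0.4, -1.1]
finger_gap: 0.0851
```

View pics/u0.png

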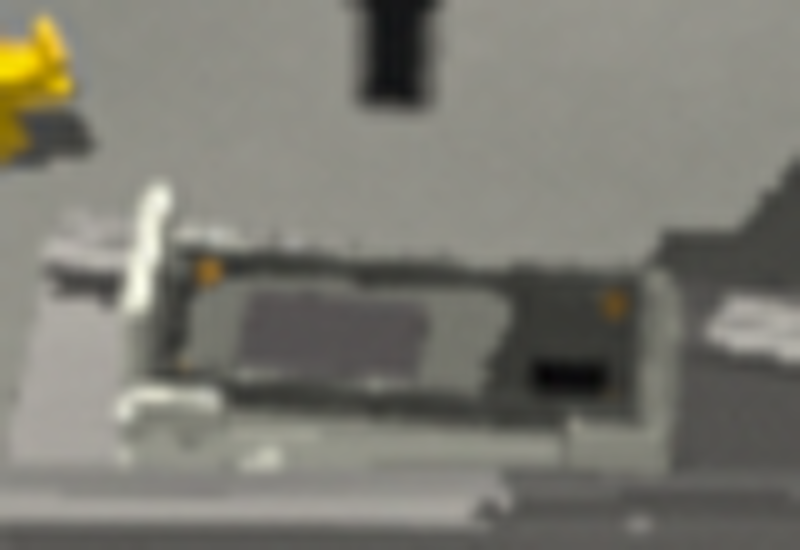

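Run:
```python
from mv import *
plan(.4915,-.1500,.1327,-9.2)
plan(.4915,-.1500,.038,-9.2)
```

```text
tool x [ 1.4e-03 -4.0e-04 -1.0e+00] yaw y -9.42 shift cm [-0.15 -0.05 11.35] turn about tool x -0.22 j [-0.306  0.414  1.562 -0.     1.164 -0.142]
tool x [ 1.4e-03 -4.0e-04 -1.0e+00] yaw y -9.42 shift cm [ 9.32 -0.07 11.35] turn about tool x -0.22 j [-0.306  0.414  1.562 -0.     1.164 -0.142]
```

```bash
python3 -m jog '[[[5,0,0,5,0],[0,0,0,10,0],[0,0,0,11.3,0],[0,0,0,11.3,0],[0,4,0,11.3,0],[0,7.5,0,11.3,0],[0,9.3,0,11.3,0],[0,9.3,0,11.3,0],[0,9.3,0,11.3,0]]]'
python3 - <<'E'
from mv import *
from ov2 import *
from bench import grab_frame
s=manip.get_state();print(s["ee_pos"],s["wrist_force"])
M=Ro.from_quat(s["eef_rot"]).as_matrix();print(M[:,2])
b=grab_frame("scene");cv2.imwrite("pics/scene8.png",b)
a=grab_frame("top");cv2.imwrite("pics/top8.png",a)
draw(b,"scene",[],270,150,370,225,8,"v0")
draw(a,"top",[],255,160,375,250,6.6,"v1")
E
```

```text
clock: 10.05
ee_pos: [0.4924, -0.1489, 0.0385]
eef_rot: [0.539, 0.457, -0.539, 0.458]
wrist_force: [0.9, 0.3, 0.4]
finger_gap: 0.0001
[ 0.49240502 -0.14893533  0.0384531 ] [0.88620897 0.31649116 0.3545629 ]
[-1.62712681e-01 -9.86673475e-01  1.93027548e-04]
```

View pics/v0.png

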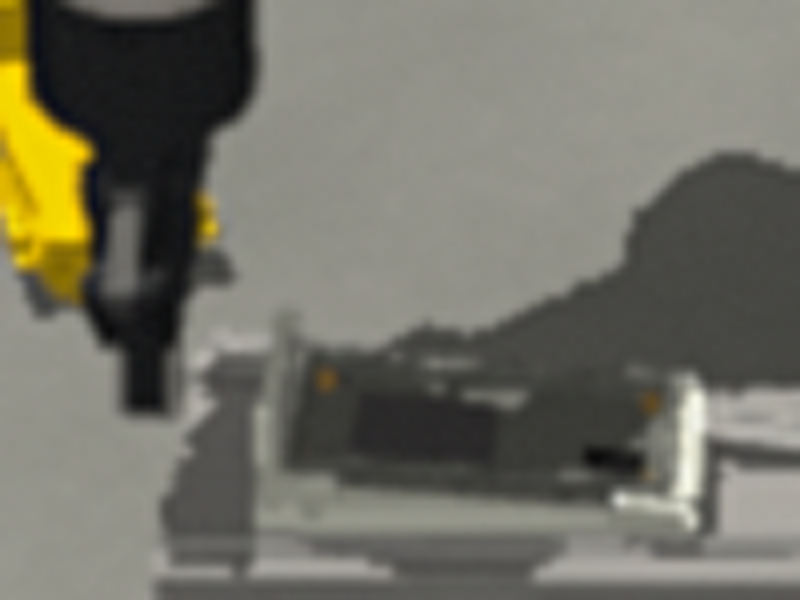

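View pics/v1.png

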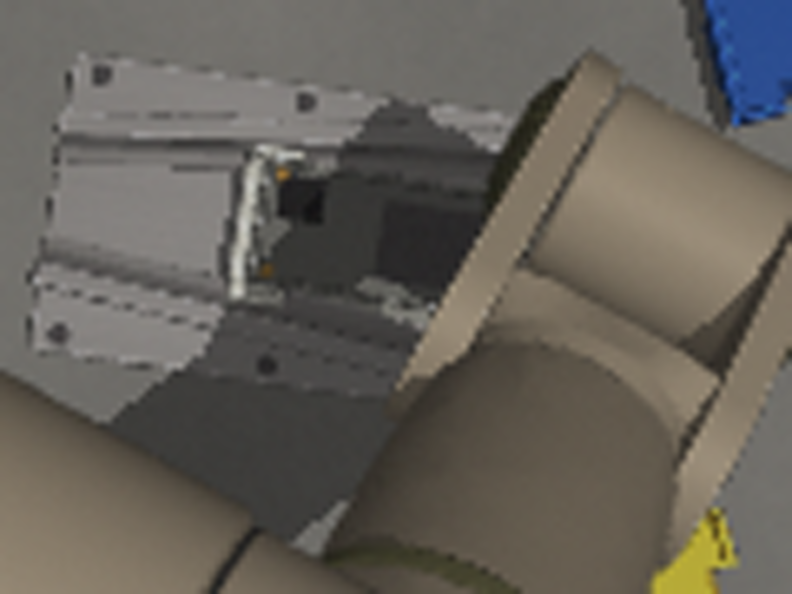

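```bash
python3 -m jog '[[[0,0,0,-0.6,0],[0,0,0,-1.2,0],[0,0,0,-1.7,0],[0,0,0,-2.0,0],[0,0,0,-2.3,0],[0,0,0,-2.6,0],[0,0,0,-2.9,0],[0,0,0,-3.2,0],[0,0,0,-3.5,0],[0,0,0,-3.8,0]]]'
```

```text
clock: 11.4
ee_pos: [0.4983, -0.1121, 0.0378]
eef_rot: [-0.539, -0.457, 0.539, -0.457]
wrist_force: [-0.5, -3.1, -0.8]
finger_gap: -0.0
```

```bash
python3 -m jog '[[[0,0,0,-0.4,0],[0,0,0,-0.8,0],[0,0,0,-1.2,0],[0,0,0,-1.6,0],[0,0,0,-2.0,0],[0,0,0,-2.4,0],[0,0,0,-2.8,0],[0,0,0,-3.2,0],[0,0,0,-3.6,0],[0,0,0,-4.0,0],[0,0,0,-4.4,0],[0,0,0,-4.8,0]]]'
python3 - <<'E'
from mv import *
from ov2 import *
from bench import grab_frame
b=grab_frame("scene");cv2.imwrite("pics/scene9.png",b)
draw(b,"scene",[],290,150,390,225,8,"w0")
E
```

```text
clock: 12.9
ee_pos: [0.5061, -0.0644, 0.0378]
eef_rot: [-0.539, -0.457, 0.539, -0.457]
wrist_force: [-0.3, -2.7, -0.2]
finger_gap: -0.0001
```

View pics/w0.png

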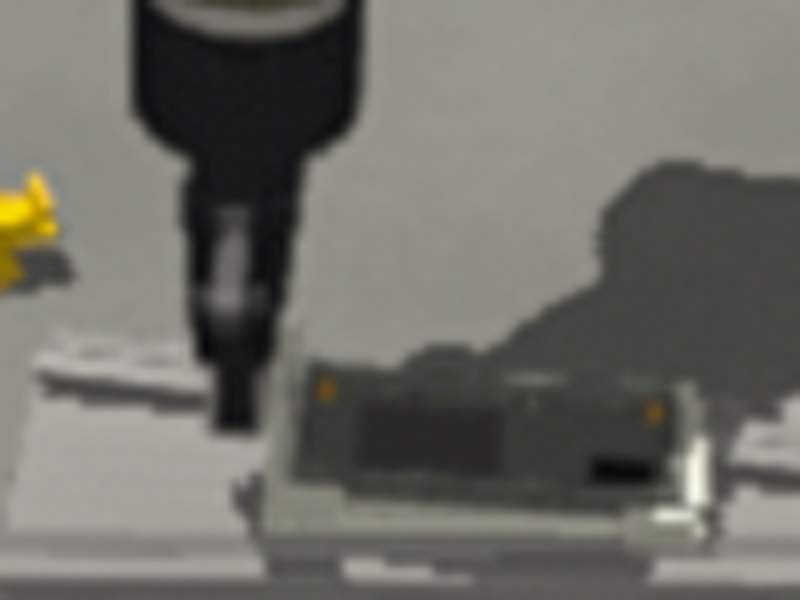

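```bash
python3 -m jog '[[[0,0,0,-0.3,0],[0,0,0,-0.6,0],[0,0,0,-0.8,0],[0,0,0,-1.0,0],[0,0,0,-1.2,0]]]'; python3 -m jog '[[[0,0,0,-0.15,0],[0,0,0,-0.3,0]]]'
```

```text
clock: 13.58
ee_pos: [0.5081, -0.0528, 0.0378]
eef_rot: [-0.539, -0.457, 0.539, -0.457]
wrist_force: [0.1, -2.9, -0.1]
finger_gap: 0.0001
clock: 13.82
ee_pos: [0.5086, -0.0499, 0.0378]
eef_rot: [0.539, 0.457, -0.539, 0.457]
wrist_force: [-0.2, -3.4, -1.4]
finger_gap: -0.0001
```

```bash
python3 -m jog '[[[0,0,0,-0.1,0],[0,0,0,-0.2,0]]]'
```

```text
clock: 14.08
ee_pos: [0.5091, -0.0481, 0.0379]
eef_rot: [0.539, 0.457, -0.539, 0.457]
wrist_force: [0.8, -4.3, -2.2]
finger_gap: 0.0002
```

```bash
python3 -m jog '[[[0,0,0,-0.1,0],[0,0,0,-0.2,0]]]'
```

```text
clock: 14.32
ee_pos: [0.5095, -0.0462, 0.0379]
eef_rot: [0.54, 0.457, -0.539, 0.458]
wrist_force: [2.4, -5.2, -2.4]
finger_gap: -0.0003
```

```bash
python3 -m jog '[[[0,0,0,-0.1,0],[0,0,0,-0.1,0]]]'
```

```text
clock: 14.58
ee_pos: [0.5097, -0.0451, 0.0379]
eef_rot: [0.54, 0.457, -0.539, 0.458]
wrist_force: [0.7, -4.7, -1.3]
finger_gap: 0.0003
```

```bash
python3 -m jog '[[[0,0,0,-0.1,0],[0,0,0,-0.1,0]]]'
```

```text
clock: 14.82
ee_pos: [0.5099, -0.0443, 0.0379]
eef_rot: [0.54, 0.457, -0.539, 0.458]
wrist_force: [2.7, -6.2, -0.7]
finger_gap: -0.0001
```

```bash
python3 -m jog '[[[0,0,0,-0.05,0],[0,0,0,-0.05,0]]]'
```

```text
clock: 15.08
ee_pos: [0.51, -0.0442, 0.0379]
eef_rot: [-0.539, -0.457, 0.539, -0.458]
wrist_force: [1.5, -8.7, -2.7]
finger_gap: -0.0001
```

```bash
python3 -m jog '[[[0,0,0,-0.05,0],[0,0,0,-0.05,0]]]'
```

```text
clock: 15.32
ee_pos: [0.5101, -0.0441, 0.0379]
eef_rot: [-0.539, -0.457, 0.54, -0.458]
wrist_force: [0.6, -11.0, -2.6]
finger_gap: 0.0002
```

```bash
python3 -m jog '[[[0,0,0,-0.05,0],[0,0,0,-0.05,0]]]'
```

```text
clock: 15.58
ee_pos: [0.5101, -0.044, 0.0379]
eef_rot: [-0.539, -0.456, 0.54, -0.458]
wrist_force: [-0.2, -13.7, -2.9]
finger_gap: -0.0
```

```bash
python3 -m jog '[[[0,0,0,-0.05,0],[0,0,0,-0.05,0]]]'; python3 -m jog '[[[0,0,0,-0.03,0],[0,0,0,-0.03,0]]]'
```

```text
clock: 15.82
ee_pos: [0.5102, -0.044, 0.0379]
eef_rot: [-0.539, -0.456, 0.54, -0.458]
wrist_force: [-1.9, -15.4, -3.2]
finger_gap: -0.0003
clock: 16.08
ee_pos: [0.5102, -0.044, 0.0379]
eef_rot: [-0.539, -0.456, 0.54, -0.458]
wrist_force: [-0.4, -18.6, -3.0]
finger_gap: -0.0001
```

Run:
```python
from mv import *
s=manip.get_state();print(s["wrist_force"],s["ee_pos"])
```

```text
[ -0.39434742 -18.5918579   -3.01661167] [ 0.51016088 -0.04395224  0.03791126]
```

Seated at ~18 N with no further motion. Retreat backwards and up, then check.

```bash
python3 -m jog '[[[0,0,0,0.3,0],[0,0,0,1,0],[0,0,0,3,0],[0,0,0,6,0],[0,-5,0,9,0],[0,-10,0,12,0],[0,-15,0,18,0],[0,-15,0,24,0],[0,-15,0,29,0],[0,-15,0,29,0],[0,-15,0,29,0]]]'
python3 - <<'E'
from mv import *
from ov2 import *
from bench import grab_frame
b=grab_frame("scene");cv2.imwrite("pics/sceneA.png",b)
a=grab_frame("top");cv2.imwrite("pics/topA.png",a)
draw(b,"scene",carr(.5235,.044,-9.1),290,175,390,235,8,"x0")
draw(a,"top",[],255,160,355,232,8,"x1")
draw(a,"top",carr(.5215,.040,-9.1)+way(.5143,-.0044,-9.1),255,160,355,232,8,"x2")
C=[]
E
```

```text
clock: 17.45
ee_pos: [0.4622, -0.3272, 0.1875]
eef_rot: [0.54, 0.458, -0.539, 0.457]
wrist_force: [0.6, -0.4, -0.4]
finger_gap: -0.0002
```

View pics/x0.png

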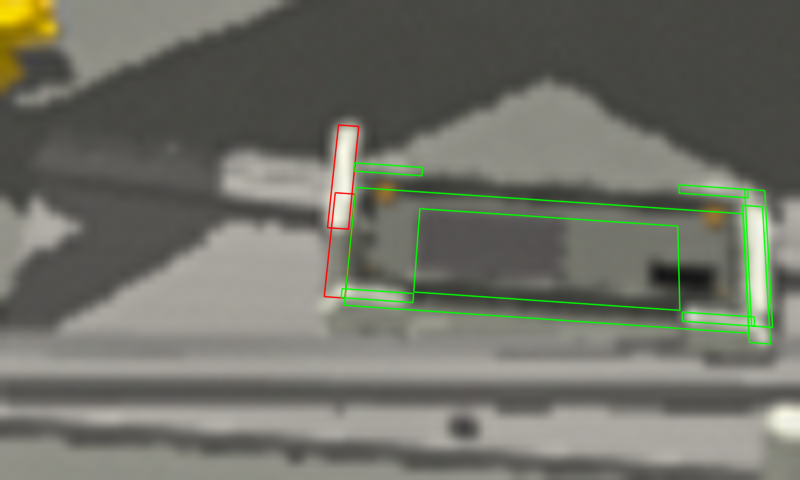

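View pics/x1.png

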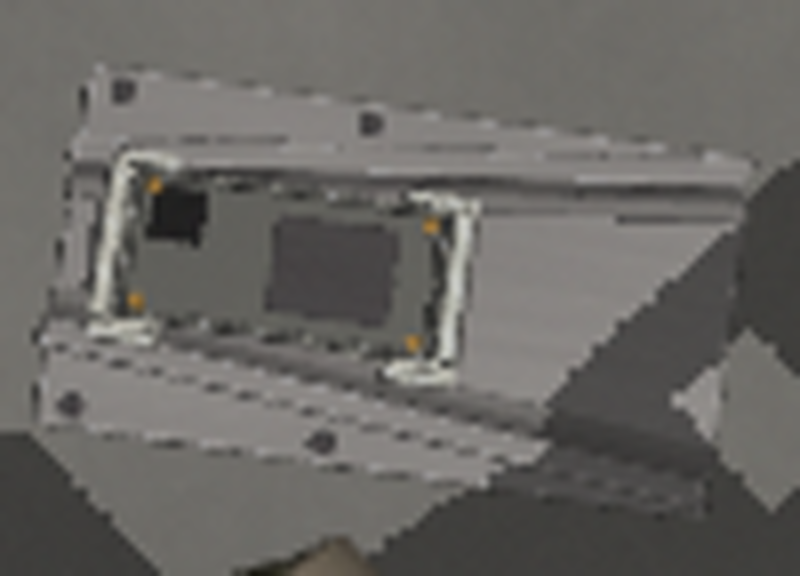

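View pics/x2.png

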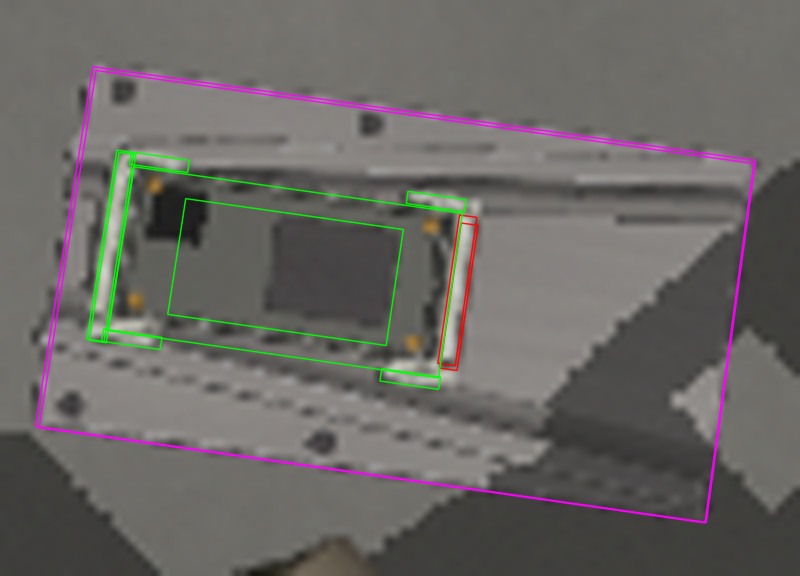

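View pics/sceneA.png

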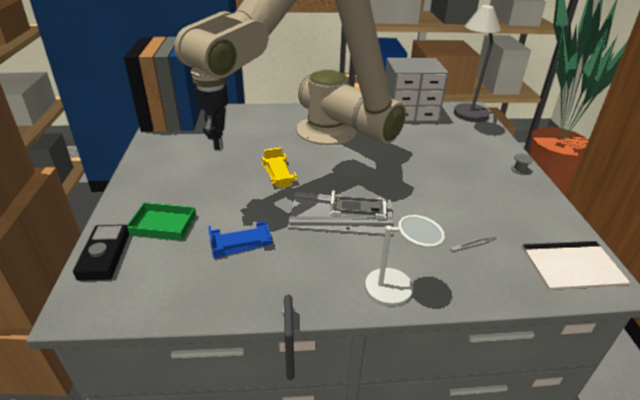

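Run:
```python
from bench import manip
print(manip.get_state()["clock"],manip.close_job())
```

```text
the job is handed in; nothing more can be done
17.55 None
```

I gripped the housing across its width and lowered it flat, open side up, into the nest while the carriage was at the wide end. It touched down at the expected floor height. I then pushed the carriage's tail plate with shut fingers. It slid at about 3–5 N until it stopped moving, and the push built up to about 18.6 N. I backed the arm clear and handed the job in at 17.55 s.

**Last checks:**
- In the last top picture, the carriage outline is within about 1–2 mm of home, measured against the way.
- The housing sits flat inside the four lugs, the end lip and the push plate.
- The tray, tweezers and magnifier look unmoved in the last scene picture; I judged this by eye.
- After the retreat the wrist force was about zero.

**What disagreed:** the two cameras differed by 3–6 mm in absolute position. I placed the housing by its position relative to the carriage in one camera, and confirmed the placement by touch and by a picture afterwards.

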